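# Shut the draught shield and tare by the hands-free sensor

## Robot

A 7-joint arm with a two-finger parallel gripper is mounted at the origin on a cart in front of the work surface, level with it; the furniture and walls round the work are solid. World frame = base frame: x ahead of the robot, y to its left, z up, the work surface at z = 0. Lengths are in mm, angles in rad, forces in N, time in s.
With the tool pointing down it reaches from about 400 to 875 mm from the base axis. Payload 4.4 kg.
Tool frame: the origin (TCP) lies between the finger pads, 19 mm behind the fingertips; this is the grasp point; z points along the fingers, y is the line along which they close (so a half turn about z gives the same grasp; the last joint's range is limited). The gripper opens to 85 mm and grips with 20 to 120 N. Pads are 22 mm wide; open, the fingers measure 114 mm over their backs; the gripper's body (76 mm by 85 mm) begins 54 mm behind the grasp point. The pads swing forward as they close: fully open they stand 13 mm farther back than shut.
Start: joints at [-0.066, 0.628, 0.038, 1.517, -0.027, 0.996, -0.02], TCP at [650.013, 0.026, 250.013] pointing down, gripper open.
Joint ranges: [-3.06, 3.06], [-0.37, 2.12], [-1.25, 1.32], [0.18, 2.47], [-1.1, 4.24], [0.23, 1.98], [-2.94, 2.94]. Speed limits (rad/s): [2.57, 2.57, 3.14, 3.14, 3.14, 3.14, 3.14].

## Interface

Orientations are given as [roll, pitch, yaw] about the fixed x, y, z axes, in that order (R = Rz(yaw) Ry(pitch) Rx(roll)).
In Python, from cell import read_state, get_image, camera_params, finish_job gives the robot as it stands.
- The arm moves only by the tool arm_command, never from a script. Its argument "deltas" is a list of rows, each an object of numbers: "dx", "dy", "dz": the shift along the world's x, y, z in m; "yaw": the turn about the world's z in degrees; "jaw": the opening, from 0 (shut) to 1 (fully open). A call has 1 to 20 rows; each row is the pose to reach, as a shift and turn from the pose commanded when the call began; what a row does not reach only later rows make up. A row lasts 1/10 s, in which the tool goes at most 50 mm and 8.59 degrees, less where a joint would pass 70% of its speed; a pose out of reach is approached as far as the arm can. A call with a gripper value outside its range is refused whole. The fingers move at their own pace and stop on an object; the grip force is fixed at half the most. Time passes only in rows, so rows that repeat a pose let the fingers close. It gives the time, the measured TCP pose, the force, the opening and the grip force at its end, in the units of the state.
- read_state(): the state, without advancing time (a new reading comes with each control period).
- get_image(name): name is "scene" or "side" or "wrist"; returns (picture, depth): 480x640x3 uint8, red, green, blue; 480x640 float32, mm along the optical axis (not along the pixel's ray), 0 where there is no reading.
- camera_params(name): a dict with "camera_matrix" (3x3 intrinsics, pixels), "extrinsics" (4x4, takes a point from camera to world coordinates). Camera axes: x right, y down, z forward; pixel columns grow to the right and rows downward; lengths in mm; the calibration is good to about 2 mm. A picture is of the moment at which its call begins: read the wrist's pose just before it. camera_params takes no time and is no camera call; for the wrist camera it gives the pose at the moment of the call.
- finish_job(): hands the job in; it is judged then, once.
The state is a dict: "clock": time; "qpos": joint angles; "qd": joint speeds; "tau": joint torques, N m; "eef_pos": TCP position; "tool_rot": TCP orientation; "force": force on the tool from outside, world axes, zero at the start; "torque": the same for the moment, N m; "width": finger opening in mm; "gripper_force": force on a finger pad.
Only numpy, scipy, OpenCV 4.12 (cv2) and the standard library are available. Lean on these libraries where they do the work, as an engineer would, in place of code of your own. Each camera call takes 0.05 s, during which the arm holds its last target. There are 200 camera calls.

## Task

A beaker waits on the pan of the balance: gently draw the top door of the draught shield fully shut by its finger ledge, using the fingertips only, so that no draught spoils the reading. Then tare without contact: point straight down at the window of the round sensor from about 20 mm above it, hold the fingertips still there for three seconds, and draw the hand well back, at least 15 cm from the sensor. Touch neither sensor, keep the hand well away from the long one (it prints), and grasp, lift or shift nothing.

Things in the scene. Friction and masses are not known exactly. Their poses are not given: they have to be found in the camera images.
- balance: laboratory balance with a glass draught shield, fixed, 260 (x) x 190 (y) x 200 mm tall. Origin: centre of its underside, on the worktop; its x axis points from the front (display) to the back, z up. The weighing chamber lies at x -65 to +75 mm; its walls, rails and the tower behind are at most 181 mm high
- top_door (a joint): sliding top door of the draught shield, m: 0 = fully shut, against a stop at the front; grows as the door slides back (along the balance's +x); stop at 0.105. It stays where it is left; about 1 to 2 N move it
- ledge (a point): on the top door: middle of the steep back face of its grey finger ledge. The face looks to the balance's +x, is 110 mm wide (along y) and reaches 10 mm above this point; behind it the door is flat, 9 mm below this point; in front is a 26 mm ramp. Door shut: at x -30, z 187.5 mm in the balance's frame. Pushing this face to the balance's -x shuts the door
- round_sensor: tare sensor: round white hands-free sensor puck, 66 mm in diameter, 24 mm tall, loose on rubber feet. Origin: centre of its underside
- round_sensor_window (a point): centre of the round dark window, 29 mm wide, in the top of the round sensor, 24 mm above the worktop. It answers to fingertips that point down at it from 3 to 40 mm above (TCP 22 to 59 mm above this point), within 20 mm of its middle, held still for 2 s
- long_sensor: print sensor: oblong white hands-free sensor, 42 (x) x 94 (y) x 24 mm tall, loose on rubber feet, with a slot-shaped dark window. Origin: centre of its underside
- long_sensor_window (a point): centre of the slot-shaped window in the top of the long sensor, 24 mm above the worktop. It is set off by a tool point that comes within 35 mm of this point sideways and less than 90 mm above it
- beaker: beaker standing on the balance's pan inside the draught shield, 51 mm wide, 51 mm tall. Origin: centre of its underside, 71 mm above the worktop
- check_weight: brass check weight with a knob, 28 mm wide, 46 mm tall (bystander). Origin: centre of its underside
- bottle_cap: loose white bottle cap, 44 mm wide, 24 mm tall (bystander). Origin: centre of its underside
- small_jar: brown sample jar with a white lid, 53 mm wide, 62 mm tall (bystander). Origin: centre of its underside
- buffer_bottle: small white bottle with a screw cap, 52 mm wide, 103 mm tall (bystander). Origin: centre of its underside
- dropper_bottle: brown dropper bottle, 33 mm wide, 94 mm tall (bystander). Origin: centre of its underside
- steel_tweezers: thin steel tweezers lying flat, 121 mm long, 10 mm high (bystander). Origin: centre of its underside
Mind the look-alikes: they are no part of the job. Leave any green look-alike of the beaker alone.

How it is judged:
By the outcome, as a careful person would: the job done as asked, in the order asked, and still so for the second after the job is handed in, with the robot touching nothing.
It also fails if it takes over 45 s, if anything falls off the work surface, if the arm or the gripper's body presses on something with over 40 N, if the wrist force passes 120 N, or if a joint passes its speed limit or range.

## Working session

There is one attempt and no reset: what is moved stays moved. The work goes in short steps, Python scripts to look and compute and a tool call to move; the robot and the scene stay as the last step left them, time stands still between calls to the robot, and variables do not carry over. Pictures are saved under pics/ and viewed, at most 10 in all, crops included, and the job is handed in when it is done.

Besides the shell and the picture viewer there is one more tool, called after ">>>" as a command line: name --argument value ..., lists and objects as JSON in quotes. arm_command: Moves the arm, as the interface text tells. Its arguments: {"type":"object","properties":{"deltas":{"type":"array"}},"required":["deltas"]}

```bash
mkdir -p pics
cat > h.py <<'E'
import numpy as np, cv2
from cell import *
def snap(n,f):
    p=camera_params(n); im,d=get_image(n); cv2.imwrite(f'pics/{f}.png',im[:,:,::-1]); np.savez(f'{f}.npz',im=im,d=d,K=p['camera_matrix'],T=p['extrinsics'])
def world(z):
    K,T,d=np.array(z['K']),np.array(z['T']),z['d']; v,u=np.mgrid[:480,:640]
    c=np.stack([(u-K[0,2])/K[0,0]*d,(v-K[1,2])/K[1,1]*d,d],-1); return c@T[:3,:3].T+T[:3,3]
def ray(z,u,v,h):
    K,T=np.array(z['K']),np.array(z['T']); r=T[:3,:3]@np.linalg.solve(K,[u,v,1.]); o=T[:3,3]; return o+r*(h-o[2])/r[2]
E
python3 - <<'E'
from h import *
for n in ['scene','side','wrist']: snap(n,n+'1'); print(n,np.round(camera_params(n)['extrinsics'],2).tolist())
E
```

```text
scene [[0.88, -0.41, 0.23, 225.51], [-0.47, -0.77, 0.43, -687.73], [-0.0, -0.48, -0.88, 1216.96], [0.0, 0.0, 0.0, 1.0]]
side [[-1.0, -0.03, 0.04, 434.94], [-0.06, 0.76, -0.65, 405.75], [-0.01, -0.65, -0.76, 824.94], [0.0, 0.0, 0.0, 1.0]]
wrist [[1.0, 0.0, -0.0, 649.78], [0.0, -0.95, -0.31, 80.56], [-0.0, 0.31, -0.95, 374.5], [0.0, 0.0, 0.0, 1.0]]
```

View pics/scene1.png

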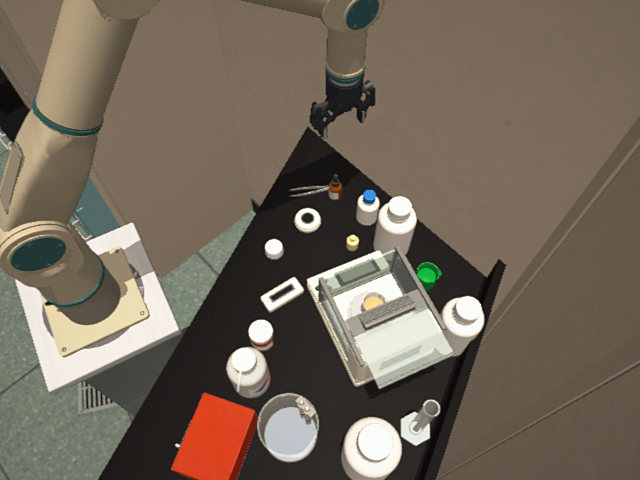

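View pics/side1.png

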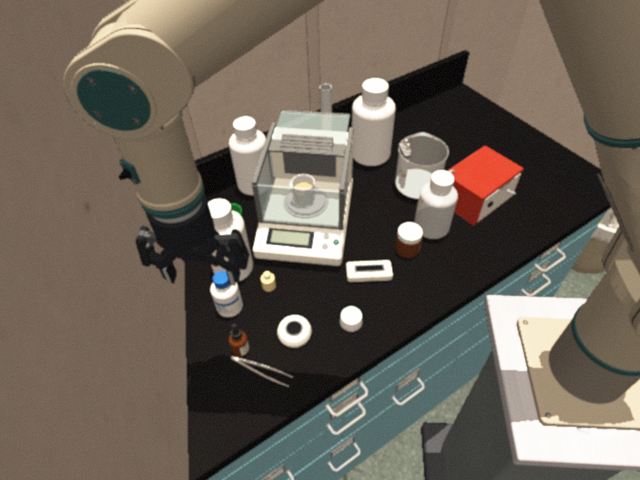

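The scene view shows the balance, with its display at (358,272) and the ledge at about (388,310). The round puck with the dark window is at (308,220), the plain cap at (274,249) and the long sensor at (282,294). In the side view they are: ledge (307,142), puck (294,331), cap (351,319), long sensor (369,271). The puck with the dark round window fits the tare sensor; the cap has none.

Run:
```python
from h import *
S=np.load('scene1.npz');D=np.load('side1.npz')
for n,z in (('scene',S),('side',D)):
    W=world(z); im=z['im'].astype(int)
    reg=(W[...,0]>300)&(W[...,0]<1000)&(W[...,1]>-500)&(W[...,1]<400)&(z['d']>0)
    m=reg&(W[...,2]>15)&(W[...,2]<32)&(im.min(-1)>150)
    k,l,st,c=cv2.connectedComponentsWithStats(m.astype(np.uint8))
    for i in range(1,k):
        if st[i,4]>60: print(n,'white',c[i].round(),st[i,4],W[l==i].mean(0).round(1),cv2.minAreaRect(W[l==i][:,:2].astype(np.float32)))
    m=reg&(W[...,2]>184)&(W[...,2]<203)
    k,l,st,c=cv2.connectedComponentsWithStats(m.astype(np.uint8))
    for i in range(1,k):
        if st[i,4]>40: print(n,'hi',c[i].round(),st[i,4],W[l==i].mean(0).round(1),cv2.minAreaRect(W[l==i][:,:2].astype(np.float32)))
a=S['im'][240:400,290:470][:,:,::-1];b=D['im'][100:260,240:370][:,:,::-1]
cv2.imwrite('pics/c1.png',np.hstack([cv2.resize(a,None,fx=2.5,fy=2.5,interpolation=2),cv2.resize(b,None,fx=2.5,fy=2.5,interpolation=2)]))
a=S['im'][170:320,240:400][:,:,::-1];b=D['im'][230:380,220:400][:,:,::-1]
cv2.imwrite('pics/c2.png',np.hstack([cv2.resize(a,None,fx=2.3,fy=2.3,interpolation=2),cv2.resize(b,None,fx=2.3,fy=2.3,interpolation=2)]))
```

```text
scene white [307. 219.] 309 [529.4 -53.5  20.7] ((530.701904296875, -52.10376739501953), (59.65003967285156, 60.60101318359375), 5.165097713470459)
scene white [273. 247.] 216 [422.5 -84.4  23.1] ((423.0174865722656, -83.73336029052734), (40.398101806640625, 38.88747024536133), 36.468528747558594)
scene white [281. 294.] 504 [ 386.9 -201.1   21. ] ((387.5594787597656, -199.5132598876953), (93.1752700805664, 42.23102569580078), 5.784024715423584)
scene hi [291.  63.] 362 [659.5 274.2 193.5] ((657.708984375, 278.564208984375), (8.5133056640625, 250.51377868652344), 15.405006408691406)
scene hi [457. 197.] 1141 [ 793.6 -241.3  193.5] ((791.2364501953125, -230.40798950195312), (80.84281921386719, 531.9692993164062), 5.905833721160889)
scene hi [399. 205.] 265 [ 678.1 -204.5  186.2] ((677.2392578125, -203.19134521484375), (47.5233154296875, 46.54401397705078), 6.183562278747559)
scene hi [387. 313.] 695 [ 525.6 -402.5  192. ] ((527.13330078125, -399.2589111328125), (29.875028610229492, 110.10939025878906), 85.9064712524414)
scene hi [468. 308.] 377 [ 671.6 -465.6  186.3] ((672.22540283203
[... 729 characters left out ...]
93.7] ((793.1810913085938, -483.3025817871094), (52.21659851074219, 11.789812088012695), 47.11347579956055)
side hi [244. 123.] 202 [ 671.4 -458.8  185.7] ((672.0971069335938, -459.8663024902344), (47.90492248535156, 45.4840087890625), 86.57970428466797)
side hi [307. 141.] 605 [ 526.2 -396.6  191.1] ((527.7928466796875, -395.7816162109375), (33.3093376159668, 110.48729705810547), 85.63043975830078)
side hi [219. 208.] 297 [ 675.1 -200.6  185.8] ((674.1561889648438, -202.59695434570312), (37.364559173583984, 48.21971130371094), 23.173463821411133)
side hi [155. 379.] 849 [698.3 130.9 193.5] ((704.7176513671875, 106.95232391357422), (1.9005013704299927, 331.2350158691406), 15.081709861755371)
```

View pics/c1.png

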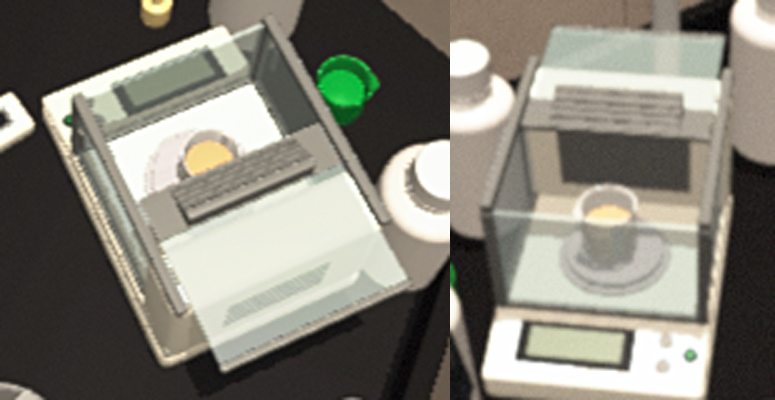

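View pics/c2.png

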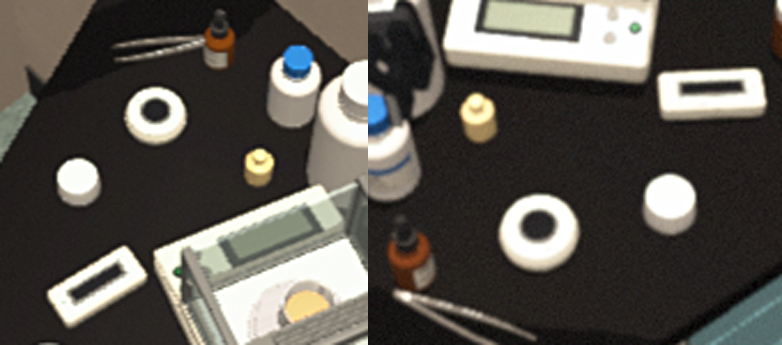

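The crops confirm it: white puck with a dark round window is the tare sensor, and the cap has no window. The door is partly open, with the ledge's back face looking to world -y. I move above and behind the ledge with the fingers shut and check with the wrist camera.

Run:
```python
from h import *
s=read_state();print(s['tool_rot'],s['clock'],s['width'])
for n in ('scene1','side1'):
    z=np.load(n+'.npz');W=world(z)
    # ledge: band fit
    m=(z['d']>0)&(abs(W[...,0]-527)<70)&(abs(W[...,1]+398)<40)&(W[...,2]>184)&(W[...,2]<203)
    p=W[m]; a=np.radians(-4.1);e=np.array([np.cos(a),np.sin(a)]);f=np.array([np.sin(a),-np.cos(a)])
    t=p[:,:2]@e;q=p[:,:2]@f
    print(n,'t',t.min(),t.max(),'q',q.min(),q.max(),'zmax',np.percentile(p[:,2],98))
    for lo in range(int(q.min()),int(q.max())+1,4):
        k=(q>=lo)&(q<lo+4); print(lo,k.sum(),np.median(p[k,2]).round(1),end='; ')
    # rails
    m=(z['d']>0)&(abs(W[...,0]-527)<120)&(abs(W[...,1]+390)<150)&(W[...,2]>172)&(W[...,2]<184)
    r=W[m];print('\nrails/door',cv2.minAreaRect(r[:,:2].astype(np.float32)),(r[:,:2]@f).min(),(r[:,:2]@f).max())
    # base
    m=(z['d']>0)&(abs(W[...,0]-527)<150)&(abs(W[...,1]+370)<180)&(W[...,2]>25)&(W[...,2]<75)&(z['im'].min(-1)>120)
    b=W[m][:,:2];print('base',(b@f).min(),(b@f).max(),(b@e).min(),(b@e).max())
```

```text
[-3.14013945e+00  4.95149026e-05  1.57076735e+00] 0.15 85.19042108713158
scene1 t 490.0633771431726 622.1408289793758 q 341.7104642665 375.48497071896037 zmax 198.90764766092272
341 3 184.3; 345 25 184.9; 349 66 186.1; 353 88 187.6; 357 94 190.9; 361 83 193.3; 365 105 196.0; 369 118 196.0; 373 123 192.9; 
rails/door ((527.8682861328125, -398.2659912109375), (248.372314453125, 185.84988403320312), 85.67160034179688) 234.98448854235608 483.618061379724
base 161.46804247418785 458.4301935311642 395.02715246632044 703.8361387705744
side1 t 499.4737308817179 609.9851227111319 q 337.2789841705718 373.8574765271126 zmax 197.33546450240502
337 4 184.3; 341 12 184.8; 345 49 185.3; 349 107 187.1; 353 108 189.2; 357 101 191.7; 361 119 193.9; 365 77 195.9; 369 29 195.8; 373 2 193.9; 
rails/door ((527.54833984375, -394.452392578125), (251.7695770263672, 184.26231384277344), 85.77196502685547) 229.6512260671061 481.6891127015288
base 145.87834722460795 518.8440686220817 414.0550739395866 705.0878861022122
```

>>> arm_command --deltas '[{"dx":-0.01,"dy":-0.04,"dz":0.005,"jaw":0},{"dx":-0.02,"dy":-0.08,"dz":0.01,"jaw":0},{"dx":-0.03,"dy":-0.12,"dz":0.02,"jaw":0},{"dx":-0.04,"dy":-0.16,"dz":0.02,"jaw":0},{"dx":-0.05,"dy":-0.2,"dz":0.02,"jaw":0},{"dx":-0.06,"dy":-0.24,"dz":0.02,"jaw":0},{"dx":-0.07,"dy":-0.28,"dz":0.02,"jaw":0},{"dx":-0.08,"dy":-0.32,"dz":0.02,"jaw":0},{"dx":-0.09,"dy":-0.36,"dz":0.02,"jaw":0},{"dx":-0.1,"dy":-0.4,"dz":0.02,"jaw":0},{"dx":-0.11,"dy":-0.43,"dz":0.02,"jaw":0},{"dx":-0.12,"dy":-0.45,"dz":0.02,"jaw":0},{"dx":-0.12,"dy":-0.45,"dz":0.02,"jaw":0}]'

```text
invalid input at $.deltas[0]: expected keys dx, dy, dz, yaw, jaw
```

>>> arm_command --deltas '[{"dx":-0.01,"dy":-0.04,"dz":0.005,"yaw":0,"jaw":0},{"dx":-0.02,"dy":-0.08,"dz":0.01,"yaw":0,"jaw":0},{"dx":-0.03,"dy":-0.12,"dz":0.02,"yaw":-1,"jaw":0},{"dx":-0.04,"dy":-0.16,"dz":0.02,"yaw":-2,"jaw":0},{"dx":-0.05,"dy":-0.2,"dz":0.02,"yaw":-3,"jaw":0},{"dx":-0.06,"dy":-0.24,"dz":0.02,"yaw":-4,"jaw":0},{"dx":-0.07,"dy":-0.28,"dz":0.02,"yaw":-4,"jaw":0},{"dx":-0.08,"dy":-0.32,"dz":0.02,"yaw":-4,"jaw":0},{"dx":-0.09,"dy":-0.36,"dz":0.02,"yaw":-4,"jaw":0},{"dx":-0.1,"dy":-0.4,"dz":0.02,"yaw":-4,"jaw":0},{"dx":-0.11,"dy":-0.43,"dz":0.02,"yaw":-4,"jaw":0},{"dx":-0.12,"dy":-0.45,"dz":0.02,"yaw":-4,"jaw":0},{"dx":-0.12,"dy":-0.45,"dz":0.02,"yaw":-4,"jaw":0}]'

```text
clock: 1.45
eef_pos: [526.4, -454.7, 269.3]
tool_rot: [-3.139, 0.003, 1.494]
force: [-0.1, -0.6, 0.3]
width: -0.3
gripper_force: 0.0
```

Run:
```python
from h import *
snap('wrist','w2');s=read_state();print(s['eef_pos'],s['tool_rot'],s['width'],s['force'],s['clock'])
z=np.load('w2.npz');W=world(z)
m=(z['d']>0)&(abs(W[...,0]-527)<40)&(abs(W[...,1]+398)<60)&(W[...,2]>165)&(W[...,2]<206)
p=W[m];a=np.radians(-4.1);f=np.array([np.sin(a),-np.cos(a)]);q=p[:,:2]@f
for lo in range(330,396,3):
    k=(q>=lo)&(q<lo+3)
    if k.sum(): print(lo,k.sum(),np.median(p[k,2]).round(1),end='; ')
```

```text
[ 528.30070734 -451.77098317  269.37160546] [-3.14017638e+00  1.63915566e-04  1.49723555e+00] 0.3725648476979659 [0.56969878 0.34801598 0.85728274] 1.5
336 490 180.5; 339 821 180.9; 342 815 182.6; 345 839 184.7; 348 852 186.5; 351 878 188.7; 354 880 190.4; 357 895 192.5; 360 895 194.3; 363 976 196.3; 366 846 198.6; 369 840 198.7; 372 491 198.4; 375 103 179.7; 378 689 179.7; 381 660 179.7; 384 658 179.7; 387 654 179.7; 390 624 179.7; 393 623 179.7;
```

View pics/w2.png

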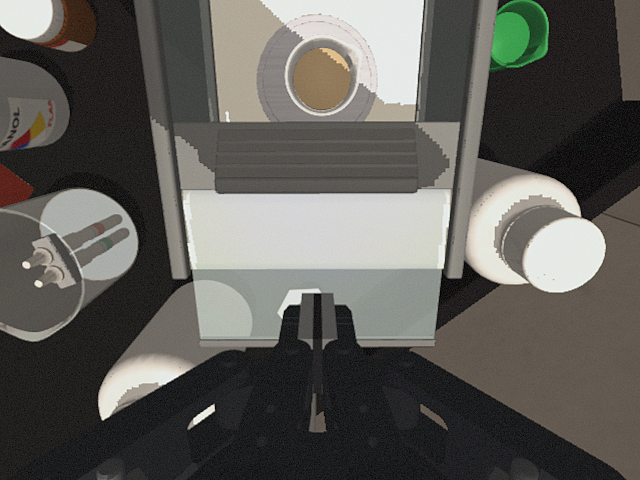

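The wrist view shows the ledge, whose back edge is a straight line at row 190, columns 217-418. The fingertips at (318,300) sit centred behind it over the flat door. The back edge is about 28 mm ahead of the finger fronts.

>>> arm_command --deltas '[{"dx":0,"dy":0,"dz":-0.015,"yaw":0,"jaw":0},{"dx":0,"dy":0,"dz":-0.03,"yaw":0,"jaw":0},{"dx":0,"dy":0,"dz":-0.042,"yaw":0,"jaw":0},{"dx":0,"dy":0,"dz":-0.052,"yaw":0,"jaw":0},{"dx":0,"dy":0,"dz":-0.06,"yaw":0,"jaw":0},{"dx":0,"dy":0,"dz":-0.065,"yaw":0,"jaw":0},{"dx":0,"dy":0,"dz":-0.065,"yaw":0,"jaw":0},{"dx":0,"dy":0.006,"dz":-0.065,"yaw":0,"jaw":0},{"dx":0.001,"dy":0.012,"dz":-0.065,"yaw":0,"jaw":0},{"dx":0.001,"dy":0.018,"dz":-0.065,"yaw":0,"jaw":0},{"dx":0.002,"dy":0.022,"dz":-0.065,"yaw":0,"jaw":0},{"dx":0.002,"dy":0.025,"dz":-0.065,"yaw":0,"jaw":0},{"dx":0.002,"dy":0.028,"dz":-0.065,"yaw":0,"jaw":0},{"dx":0.002,"dy":0.031,"dz":-0.065,"yaw":0,"jaw":0},{"dx":0.002,"dy":0.034,"dz":-0.065,"yaw":0,"jaw":0},{"dx":0.003,"dy":0.038,"dz":-0.065,"yaw":0,"jaw":0},{"dx":0.003,"dy":0.042,"dz":-0.065,"yaw":0,"jaw":0}]'

```text
clock: 3.2
eef_pos: [532.8, -407.9, 205.0]
tool_rot: [-3.141, 0.0, 1.501]
force: [-0.7, -0.0, 0.3]
width: 0.1
gripper_force: 0.7
```

```bash
cat > led.py <<'E'
from h import *
import sys
snap('wrist',sys.argv[1]);s=read_state();print(s['eef_pos'],s['force'],s['clock'])
z=np.load(sys.argv[1]+'.npz');W=world(z)
a=np.radians(-4.1);f=np.array([np.sin(a),-np.cos(a)]);e=np.array([np.cos(a),np.sin(a)])
Q=W[...,:2]@f;T=W[...,:2]@e
m=(z['d']>0)&(abs(abs(T-557)-38)<14)&(Q>200)&(Q<420)&(W[...,2]>196)&(W[...,2]<202)
print('ledge top q',np.percentile(Q[m],[1,50,99]),m.sum(),'tcp q',s['eef_pos'][:2]@f)
m=(z['d']>0)&(abs(abs(T-557)-72)<25)&(Q>180)&(Q<420)&(W[...,2]>172)&(W[...,2]<186)
print('frame q',np.percentile(Q[m],[0.2,1]))
E
python3 led.py w3
```

```text
[ 533.06320277 -406.75301466  204.98509176] [ 0.01225755 -1.09027811  0.08781558] 3.25
ledge top q [346.14800386 351.16673502 356.67997016] 3403 tcp q 367.5993887386888
frame q [248.85416957 250.4511255 ]
```

The door moves with the fingers at about 1 N. Continue.

>>> arm_command --deltas '[{"dx":0,"dy":0.004,"dz":0,"yaw":0,"jaw":0},{"dx":0.001,"dy":0.008,"dz":0,"yaw":0,"jaw":0},{"dx":0.001,"dy":0.012,"dz":0,"yaw":0,"jaw":0},{"dx":0.001,"dy":0.016,"dz":0,"yaw":0,"jaw":0},{"dx":0.001,"dy":0.02,"dz":0,"yaw":0,"jaw":0},{"dx":0.002,"dy":0.024,"dz":0,"yaw":0,"jaw":0},{"dx":0.002,"dy":0.028,"dz":0,"yaw":0,"jaw":0},{"dx":0.002,"dy":0.032,"dz":0,"yaw":0,"jaw":0},{"dx":0.003,"dy":0.036,"dz":0,"yaw":0,"jaw":0},{"dx":0.003,"dy":0.04,"dz":0,"yaw":0,"jaw":0},{"dx":0.003,"dy":0.044,"dz":0,"yaw":0,"jaw":0},{"dx":0.003,"dy":0.048,"dz":0,"yaw":0,"jaw":0},{"dx":0.004,"dy":0.052,"dz":0,"yaw":0,"jaw":0},{"dx":0.004,"dy":0.056,"dz":0,"yaw":0,"jaw":0},{"dx":0.004,"dy":0.06,"dz":0,"yaw":0,"jaw":0},{"dx":0.005,"dy":0.063,"dz":0,"yaw":0,"jaw":0},{"dx":0.005,"dy":0.066,"dz":0,"yaw":0,"jaw":0},{"dx":0.005,"dy":0.068,"dz":0,"yaw":0,"jaw":0},{"dx":0.005,"dy":0.07,"dz":0,"yaw":0,"jaw":0}]'

```text
clock: 5.15
eef_pos: [538.2, -337.8, 205.1]
tool_rot: [3.141, 0.0, 1.501]
force: [0.6, -1.0, -0.5]
width: 0.0
gripper_force: 0.6
```

```bash
python3 led.py w4
```

```text
[ 538.28304228 -337.37701423  205.03199043] [-0.11145632 -1.44349552 -1.05001942] 5.2
ledge top q [275.93094372 280.9511062  286.48081582] 3389 tcp q 298.0277313677135
frame q [234.13387048 235.84772533]
```

>>> arm_command --deltas '[{"dx":0,"dy":0.002,"dz":0,"yaw":0,"jaw":0},{"dx":0,"dy":0.004,"dz":0,"yaw":0,"jaw":0},{"dx":0,"dy":0.006,"dz":0,"yaw":0,"jaw":0},{"dx":0.001,"dy":0.008,"dz":0,"yaw":0,"jaw":0},{"dx":0.001,"dy":0.01,"dz":0,"yaw":0,"jaw":0},{"dx":0.001,"dy":0.012,"dz":0,"yaw":0,"jaw":0},{"dx":0.001,"dy":0.013,"dz":0,"yaw":0,"jaw":0},{"dx":0.001,"dy":0.014,"dz":0,"yaw":0,"jaw":0}]'

```text
clock: 6.0
eef_pos: [539.1, -323.9, 205.0]
tool_rot: [3.141, 0.0, 1.501]
force: [0.8, -2.3, -0.3]
width: -0.1
gripper_force: 0.6
```

>>> arm_command --deltas '[{"dx":0,"dy":0.001,"dz":0,"yaw":0,"jaw":0},{"dx":0,"dy":0.002,"dz":0,"yaw":0,"jaw":0},{"dx":0,"dy":0.003,"dz":0,"yaw":0,"jaw":0}]'

```text
clock: 6.3
eef_pos: [539.1, -323.0, 205.1]
tool_rot: [3.14, 0.003, 1.5]
force: [1.0, -6.8, -2.8]
width: -0.0
gripper_force: 3.5
```

>>> arm_command --deltas '[{"dx":0,"dy":0.001,"dz":0,"yaw":0,"jaw":0},{"dx":0,"dy":0.002,"dz":0,"yaw":0,"jaw":0},{"dx":0,"dy":0.002,"dz":0,"yaw":0,"jaw":0}]'

```text
clock: 6.6
eef_pos: [539.0, -323.0, 205.1]
tool_rot: [3.139, 0.006, 1.499]
force: [2.1, -9.3, -4.9]
width: 0.1
gripper_force: 4.5
```

```bash
python3 led.py w5
```

```text
[ 538.99817519 -322.98273608  205.14443538] [ 0.96112053 -8.90757038 -4.23374773] 6.65
ledge top q [261.15338709 266.17590559 271.63948348] 3357 tcp q 283.6191611254097
frame q [234.01621536 235.34721222]
```

The door is on its stop: force is rising to 9 N with no motion. I back off, rise, and go above the round sensor.

>>> arm_command --deltas '[{"dx":0,"dy":-0.008,"dz":0,"yaw":0,"jaw":0},{"dx":-0.001,"dy":-0.018,"dz":0,"yaw":0,"jaw":0},{"dx":-0.001,"dy":-0.018,"dz":0.02,"yaw":0,"jaw":0},{"dx":-0.001,"dy":-0.018,"dz":0.05,"yaw":0,"jaw":0},{"dx":-0.001,"dy":-0.01,"dz":0.065,"yaw":0,"jaw":0},{"dx":-0.001,"dy":0.025,"dz":0.065,"yaw":0,"jaw":0},{"dx":-0.002,"dy":0.065,"dz":0.065,"yaw":0,"jaw":0},{"dx":-0.004,"dy":0.105,"dz":0.065,"yaw":0,"jaw":0},{"dx":-0.005,"dy":0.145,"dz":0.065,"yaw":0,"jaw":0},{"dx":-0.006,"dy":0.185,"dz":0.065,"yaw":0,"jaw":0},{"dx":-0.008,"dy":0.215,"dz":0.065,"yaw":0,"jaw":0},{"dx":-0.008,"dy":0.24,"dz":0.055,"yaw":0,"jaw":0},{"dx":-0.008,"dy":0.255,"dz":0.03,"yaw":0,"jaw":0},{"dx":-0.008,"dy":0.26,"dz":0.005,"yaw":0,"jaw":0},{"dx":-0.008,"dy":0.26,"dz":0.0,"yaw":0,"jaw":0},{"dx":-0.008,"dy":0.26,"dz":0.0,"yaw":0,"jaw":0}]'

```text
clock: 8.25
eef_pos: [530.3, -58.8, 204.5]
tool_rot: [-3.139, -0.0, 1.501]
force: [0.1, -0.3, 0.3]
width: -0.1
gripper_force: 0.0
```

Run:
```python
from h import *
snap('wrist','w6');snap('side','s6');snap('scene','c6');s=read_state();print(s['eef_pos'],s['force'],s['clock'])
z=np.load('w6.npz');W=world(z);im=z['im'].astype(int)
m=(z['d']>0)&(W[...,2]>14)&(W[...,2]<32)&(im.min(-1)>140)
k,l,st,c=cv2.connectedComponentsWithStats(m.astype(np.uint8))
for i in range(1,k):
    if st[i,4]>300: print(c[i].round(),st[i,4],W[l==i].mean(0).round(1),cv2.minEnclosingCircle(W[l==i][:,:2].astype(np.float32)))
m=((z['d']>0)&(W[...,2]>18)&(W[...,2]<32)&(im.max(-1)<80)).astype(np.uint8)
k,l,st,c=cv2.connectedComponentsWithStats(m)
for i in range(1,k):
    if st[i,4]>300: print('dark',c[i].round(),st[i,4],W[l==i].mean(0).round(1),cv2.minEnclosingCircle(W[l==i][:,:2].astype(np.float32)))
for n in ('scene','side'):
    a=np.load(n+'1.npz')['im'].astype(int);
z=np.load('c6.npz');W=world(z);m=(z['d']>0)&(abs(W[...,0]-535)<45)&(abs(W[...,1]+300)<120)&(W[...,2]>193)&(W[...,2]<203)
a=np.radians(-4.1);f=np.array([np.sin(a),-np.cos(a)]);print('ledge q scene',np.percentile(W[m][:,:2]@f,[1,50,99]))
a=z['im'][170:410,270:470][:,:,::-1];cv2.imwrite('pics/m6.png',np.hstack([cv2.resize(a,(300,360)),cv2.resize(np.load('w6.npz')['im'][:,:,::-1],(480,360))]))
```

```text
[531.74992716 -59.70644846 206.13817508] [-0.57303812  0.1906191   0.56823739] 8.4
[577. 189.] 5000 [752.2 -60.6  23.2] ((761.8397827148438, -95.61820983886719), 195.4716339111328)
[321. 201.] 3242 [534.4 -46.3  22.7] ((534.179443359375, -49.51000213623047), 32.32683181762695)
[203. 248.] 1786 [428.1 -80.1  24.6] ((426.65313720703125, -81.88285064697266), 20.957950592041016)
[462. 241.] 508 [655.4 -89.8  23.7] ((665.8822021484375, -100.39529418945312), 25.14830207824707)
[466. 324.] 964 [ 663.4 -173.2   23.3] ((675.5608520507812, -193.3103790283203), 40.60993194580078)
[179. 354.] 2216 [ 385.3 -188.8   22.2] ((391.0152282714844, -196.2061767578125), 49.02981185913086)
dark [321. 206.] 792 [533.9 -49.4  25.1] ((533.632568359375, -49.9312858581543), 14.021546363830566)
dark [181. 364.] 415 [ 386.3 -198.2   24.9] ((390.80950927734375, -198.1743927001953), 27.291025161743164)
ledge q scene [257.14109948 267.75348123 273.19736202]
```

View pics/m6.png

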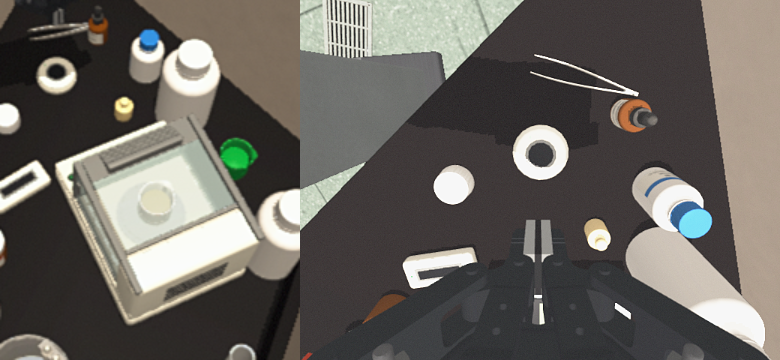

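The scene crop shows the door shut, covering the beaker, and the wrist crop shows the windowed puck at (540,153), now at world (533,-50). I descend to TCP z 64, so the tips are about 20 mm above the window.

>>> arm_command --deltas '[{"dx":0.001,"dy":0.005,"dz":0,"yaw":0,"jaw":0},{"dx":0.0015,"dy":0.0095,"dz":-0.015,"yaw":0,"jaw":0},{"dx":0.0015,"dy":0.0095,"dz":-0.04,"yaw":0,"jaw":0},{"dx":0.0015,"dy":0.0095,"dz":-0.07,"yaw":0,"jaw":0},{"dx":0.0015,"dy":0.0095,"dz":-0.095,"yaw":0,"jaw":0},{"dx":0.0015,"dy":0.0095,"dz":-0.115,"yaw":0,"jaw":0},{"dx":0.0015,"dy":0.0095,"dz":-0.13,"yaw":0,"jaw":0},{"dx":0.0015,"dy":0.0095,"dz":-0.138,"yaw":0,"jaw":0},{"dx":0.0015,"dy":0.0095,"dz":-0.141,"yaw":0,"jaw":0},{"dx":0.0015,"dy":0.0095,"dz":-0.141,"yaw":0,"jaw":0},{"dx":0.0015,"dy":0.0095,"dz":-0.141,"yaw":0,"jaw":0}]'

```text
clock: 9.5
eef_pos: [533.2, -49.5, 64.8]
tool_rot: [3.14, -0.0, 1.501]
force: [-0.3, 0.7, -0.1]
width: -0.1
gripper_force: 0.0
```

>>> arm_command --deltas '[{"dx":0,"dy":0,"dz":0,"yaw":0,"jaw":0},{"dx":0,"dy":0,"dz":0,"yaw":0,"jaw":0},{"dx":0,"dy":0,"dz":0,"yaw":0,"jaw":0},{"dx":0,"dy":0,"dz":0,"yaw":0,"jaw":0},{"dx":0,"dy":0,"dz":0,"yaw":0,"jaw":0},{"dx":0,"dy":0,"dz":0,"yaw":0,"jaw":0},{"dx":0,"dy":0,"dz":0,"yaw":0,"jaw":0},{"dx":0,"dy":0,"dz":0,"yaw":0,"jaw":0},{"dx":0,"dy":0,"dz":0,"yaw":0,"jaw":0},{"dx":0,"dy":0,"dz":0,"yaw":0,"jaw":0},{"dx":0,"dy":0,"dz":0,"yaw":0,"jaw":0},{"dx":0,"dy":0,"dz":0,"yaw":0,"jaw":0},{"dx":0,"dy":0,"dz":0,"yaw":0,"jaw":0},{"dx":0,"dy":0,"dz":0,"yaw":0,"jaw":0},{"dx":0,"dy":0,"dz":0,"yaw":0,"jaw":0},{"dx":0,"dy":0,"dz":0,"yaw":0,"jaw":0}]'

```text
clock: 11.1
eef_pos: [532.5, -49.5, 64.0]
tool_rot: [-3.142, -0.0, 1.501]
force: [0.5, 0.1, -0.2]
width: 0.1
gripper_force: 0.0
```

>>> arm_command --deltas '[{"dx":0,"dy":0,"dz":0,"yaw":0,"jaw":0},{"dx":0,"dy":0,"dz":0,"yaw":0,"jaw":0},{"dx":0,"dy":0,"dz":0,"yaw":0,"jaw":0},{"dx":0,"dy":0,"dz":0,"yaw":0,"jaw":0},{"dx":0,"dy":0,"dz":0,"yaw":0,"jaw":0},{"dx":0,"dy":0,"dz":0,"yaw":0,"jaw":0},{"dx":0,"dy":0,"dz":0,"yaw":0,"jaw":0},{"dx":0,"dy":0,"dz":0,"yaw":0,"jaw":0},{"dx":0,"dy":0,"dz":0,"yaw":0,"jaw":0},{"dx":0,"dy":0,"dz":0,"yaw":0,"jaw":0},{"dx":0,"dy":0,"dz":0,"yaw":0,"jaw":0},{"dx":0,"dy":0,"dz":0,"yaw":0,"jaw":0},{"dx":0,"dy":0,"dz":0,"yaw":0,"jaw":0},{"dx":0,"dy":0,"dz":0,"yaw":0,"jaw":0},{"dx":0,"dy":0,"dz":0,"yaw":0,"jaw":0},{"dx":0,"dy":0,"dz":0,"yaw":0,"jaw":0}]'

```text
clock: 12.7
eef_pos: [532.5, -49.5, 64.0]
tool_rot: [-3.142, -0.0, 1.501]
force: [-0.3, -0.3, 0.7]
width: 0.0
gripper_force: 0.0
```

Held for over 3 s. Now I draw straight up and back, well clear of everything.

>>> arm_command --deltas '[{"dx":0,"dy":0,"dz":0.02,"yaw":0,"jaw":0},{"dx":0,"dy":0,"dz":0.05,"yaw":0,"jaw":0},{"dx":0,"dy":0,"dz":0.09,"yaw":0,"jaw":0},{"dx":0,"dy":0,"dz":0.13,"yaw":0,"jaw":0},{"dx":0,"dy":0,"dz":0.17,"yaw":0,"jaw":0},{"dx":0.02,"dy":0.02,"dz":0.2,"yaw":0,"jaw":0},{"dx":0.04,"dy":0.04,"dz":0.22,"yaw":0,"jaw":0},{"dx":0.06,"dy":0.06,"dz":0.23,"yaw":0,"jaw":0},{"dx":0.07,"dy":0.07,"dz":0.24,"yaw":0,"jaw":0},{"dx":0.07,"dy":0.07,"dz":0.24,"yaw":0,"jaw":0},{"dx":0.07,"dy":0.07,"dz":0.24,"yaw":0,"jaw":0}]'

```text
clock: 13.8
eef_pos: [601.7, 19.9, 303.4]
tool_rot: [-3.14, 0.001, 1.501]
force: [-0.7, -0.0, -0.9]
width: 0.1
gripper_force: 0.0
```

Run:
```python
from h import *
snap('side','s9');s=read_state();print(s['eef_pos'],s['force'],s['clock'],abs(s['qd']).max())
z=np.load('s9.npz');W=world(z);im=z['im'].astype(int)
m=(z['d']>0)&(W[...,0]>300)&(W[...,0]<1000)&(W[...,1]>-500)&(W[...,1]<400)&(W[...,2]>15)&(W[...,2]<32)&(im.min(-1)>150)
k,l,st,c=cv2.connectedComponentsWithStats(m.astype(np.uint8))
for i in range(1,k):
    if st[i,4]>60: print(c[i].round(),st[i,4],W[l==i].mean(0).round(1))
```

```text
[601.32927421  19.30736869 303.21215743] [-0.01687832  0.1338672   0.3618469 ] 13.85 0.007696854636079171
[369. 270.] 582 [ 387.7 -192.    21.1]
[351. 316.] 336 [422.8 -77.5  23.1]
[294. 331.] 578 [529.5 -42.8  20.8]
```

View pics/s9.png

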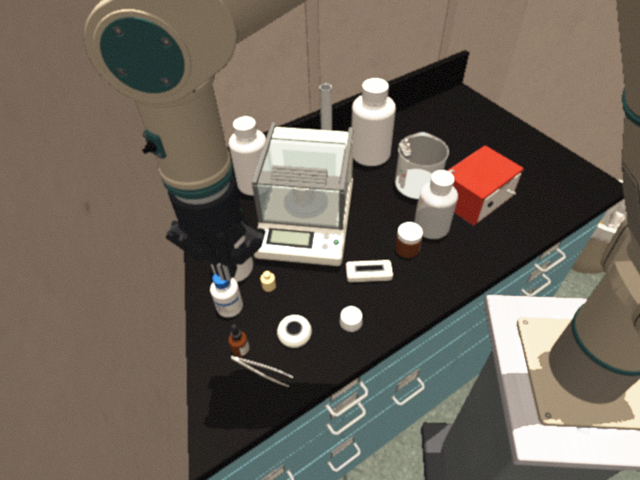

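The side view shows the door shut, with the ledge forward at (300,175), and both sensors unmoved at (294,331) and (369,270). The hand is well clear.

```bash
python3 -c "from cell import *; print(finish_job())"
```

```text
the job is handed in; nothing more can be done
None
```

I drew the top door shut against its stop, held the fingertips still about 20 mm above the round sensor's window for just over 3 s, drew the hand back to about 28 cm from it, and handed the job in at about 14 s; neither sensor was touched or moved, but the run gave no signal that the tare registered.

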